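# Make up a brake-pad fitting kit

## Robot

A 6-joint arm with a two-finger parallel gripper is mounted at the origin on the work surface. World frame = base frame: x ahead of the robot, y to its left, z up, the work surface at z = 0. Lengths are in mm, angles in rad, forces in N, time in s.
With the tool pointing down it reaches from about 400 to 825 mm from the base axis. Payload 7 kg.
Tool frame: the origin (TCP) lies on the front face of the gripper's body, between the roots of the fingers; the fingertips stand 73 mm ahead of it and the grasp point (between the pads) lies 54 mm ahead of it; z points along the fingers, y is the line along which they close (so a half turn about z gives the same grasp; the last joint's range is limited). The gripper opens to 85 mm and grips with 20 to 120 N. Pads are 22 mm wide; open, the fingers measure 114 mm over their backs; the gripper's body (76 mm by 85 mm) begins 54 mm behind the grasp point. The pads swing forward as they close: fully open they stand 13 mm farther back than shut.
Start: joints at [0.288, 0.359, 0.012, 0, -1.224, -0.288], TCP at [674.978, -0.018, 303.902] pointing down, gripper open.
Joint ranges: [-3.07, 3.07], [-1.43, 2.12], [-1.02, 1.25], [-3.03, 1.67], [-3.05, -0], [-3.03, 3.03]. Speed limits (rad/s): [2.39, 2.39, 3.01, 3.14, 3.14, 3.14].

## Interface

Orientations are given as a unit quaternion [x, y, z, w].
In Python, from workcell import robot gives the robot as it stands.
- The arm moves only by the shell command python3 -m creep 'ROWS' [OPENING] [FORCE]. ROWS is JSON, a list that holds one entry, the list of rows, each a list of 6 numbers: the shift along the tool's x, y, z scaled (see below), then the turn, a rotation vector about the tool's x, y, z scaled (see below). A call has 1 to 12 rows; each row is the pose to reach, as a shift and turn from the pose commanded when the call began, along the tool's axes at that moment, turning the shorter way round; what a row does not reach only later rows make up. The controller multiplies each number of a shift by 400 mm and each number of a turn by pi rad. A row lasts 1/12 s, in which the tool goes at most 41.7 mm and 7.16 degrees, less where a joint would pass 70% of its speed; a pose out of reach is approached as far as the arm can. A call with a number of a shift or a turn outside -1 to 1 is refused whole. A call with a gripper value outside its range is refused whole. OPENING is the opening, from -1 (shut) to 1 (fully open), set as the call begins (- or left out, the last holds). The fingers move at their own pace and stop on an object; FORCE is the grip in N (left out, the last holds). Time passes only in rows, so rows that repeat a pose let the fingers close. It gives the time, the measured TCP pose, the force, the opening and the grip force at its end, in the units of the state.
- robot.state(): the state, without advancing time (a new reading comes with each control period).
- robot.read_camera(name): name is "scene" or "side" or "wrist"; returns (picture, depth): 384x512x3 uint8, red, green, blue; 384x512 float32, mm along the optical axis (not along the pixel's ray), 0 where there is no reading.
- robot.camera_info(name): a dict with "mtx" (3x3 intrinsics, pixels), "xyz" and "attitude" of the camera in the world. Camera axes: x right, y down, z forward; pixel columns grow to the right and rows downward; lengths in mm; the calibration is good to about 2 mm. A picture is of the moment at which its call begins: read the wrist's pose just before it. camera_info takes no time and is no camera call; for the wrist camera it gives the pose at the moment of the call.
- robot.close_job(): hands the job in; it is judged then, once.
Trained networks look in the newest picture that a camera, given by its name, has taken for a name from the list of things; names that differ only in an ending like _2 or _b are one class to them, and where a whole thing is asked for, a point or a joint stands for the part that bears it (a point fixed in the world has none). Each returns a list of dicts, best first, with "confidence" (0 to 1); they miss things now and then, are a little off and sometimes report something else, mostly with a low value. They report only what shows in the picture. A call takes as long as a camera call. They do not tell look-alikes from the thing itself.
- robot.find_in(camera, label): "xy" ([column, row] in pixels, amid what is visible of it).
- robot.trace(camera, label): "pixels" (384x512 bool, what is visible of it) and "xy" ([column, row] in pixels, amid what is visible of it).
- robot.place_of(camera, label): "xy" ([column, row] in pixels: a listed point, or the origin of a listed thing).
The state is a dict: "t": time; "joint_positions": joint angles; "joint_vel": joint speeds; "joint_torque": joint torques, N m; "ee_pos": TCP position; "tool_rot": TCP orientation; "contact_force": force on the tool from outside, world axes, zero at the start; "torque": the same for the moment, N m; "finger_gap": finger opening in mm; "grip_force": force on a finger pad.
Only numpy, scipy, OpenCV 4.12 (cv2) and the standard library are available. Lean on these libraries where they do the work, as an engineer would, in place of code of your own. Each camera call takes 0.05 s, during which the arm holds its last target. There are 200 camera calls.

## Task

Make up the brake-fitting kit: first raise the case's stiff lid by its tab until it leans back just past upright, about 105 degrees from shut, and leave it there. Then stand every brake pad on the bench upright on its long edge in a slot of its own in the case, fully down; only when all are in, take the brush from its wooden stand, dip its bristles briefly into the paste pot to over half their length, and stand it bristles down, fully home, in the case's round bore. Leave the pot upright, let go of everything, and do not disturb the other tools.

Things in the scene. Friction and masses are not known exactly. Their poses are not given: they have to be found in the camera images.
- lid (a joint): stiff hinge of the kit case's lid, rad: 0 shut, grows as the lid opens; 1.57 is upright, 1.83 (105 degrees) leans slightly back, 2.7 is folded right back. Friction hinge of about 0.6 N m: the lid stays wherever it is left.
- case: shallow blue plastic kit case fixed to the bench, 170 (x) by 290 (y) by 42 high; origin at the centre of its underside, its -x side (the front) roughly faces the robot. A black insert 40 high (top above the bench) has four straight slots side by side, all running along the case's x, and beside them, at the +y end, one round bore for the brush. The lid is hinged on the +x rim.
- lid_hinge (a point): middle of the lid's hinge line, which runs along the case's y, 42 mm above the bench
- lid_tab (a point): middle of the black pull tab at the middle of the lid's free edge, the place to pinch. The tab is 30 wide (along the case's y), 12 thick, stands about 50 out from the edge and lies in the lid's plane; this point is 202 mm from the hinge line (12 mm above the hinge plane when shut). The lid is a hollow shell 170 by 290, 46 deep. Pinched across its width, the tab can pivot between the fingers.
- slot0 (a point): centre of the floor of a slot for one brake pad: 115 long (along the case's x), 27 wide, 24 deep, edges chamfered 2; slots are 52 mm apart; the floor is 16 mm above the bench
- slot1 (a point): centre of the floor of a slot for one brake pad: 115 long (along the case's x), 27 wide, 24 deep, edges chamfered 2; slots are 52 mm apart; the floor is 16 mm above the bench
- slot2 (a point): centre of the floor of a slot for one brake pad: 115 long (along the case's x), 27 wide, 24 deep, edges chamfered 2; slots are 52 mm apart; the floor is 16 mm above the bench
- slot3 (a point): centre of the floor of a slot for one brake pad: 115 long (along the case's x), 27 wide, 24 deep, edges chamfered 2; slots are 52 mm apart; the floor is 16 mm above the bench
- bore (a point): centre of the floor of the case's round bore for the brush: 27 mm across, 32 deep; its floor is 8 mm above the bench; 63 mm from the nearest slot
- pad0: brake pad: steel backing plate with a dark friction lining (about 0.32 kg), 110 long (its x) by 22 thick (its y) by 64 high (the lining ends at 58), standing on its long edge on the bench; origin at the centre of its underside. May be absent; it fits a slot either way round.
- pad1: brake pad: steel backing plate with a dark friction lining (about 0.32 kg), 110 long (its x) by 22 thick (its y) by 64 high (the lining ends at 58), standing on its long edge on the bench; origin at the centre of its underside. May be absent; it fits a slot either way round.
- pad2: brake pad: steel backing plate with a dark friction lining (about 0.32 kg), 110 long (its x) by 22 thick (its y) by 64 high (the lining ends at 58), standing on its long edge on the bench; origin at the centre of its underside. May be absent; it fits a slot either way round.
- pad3: brake pad: steel backing plate with a dark friction lining (about 0.32 kg), 110 long (its x) by 22 thick (its y) by 64 high (the lining ends at 58), standing on its long edge on the bench; origin at the centre of its underside. May be absent; it fits a slot either way round.
- brush: round paste brush standing bristles down in its wooden stand, 132 tall overall: 24 of bristles and a steel ferrule, 22 mm across for the lowest 42, above that a wooden handle 18 mm across; origin at the bristle tip (bottom), z up along the handle. About 60 g.
- stand: small wooden block 75 by 75 by 40 high, loose (0.9 kg), with the hole (27 mm across, 32 deep, floor 8 above the bench) in which the brush stands at first; origin at the centre of its underside
- pot: small open aluminium paste pot, loose, 90 mm across and 60 high, wall 4, bottom 5, mouth up, about 0.45 kg; origin at the centre of its underside; empty enough to look into
- pot_rim (a point): centre of the pot's mouth, 60 mm above its underside
- spanner_a: bystander, leave alone: steel spanner 150 long lying on the bench, origin at its middle
- spanner_b: bystander, leave alone: steel spanner 160 long lying on the bench, origin at its middle
- socket_a: bystander, leave alone: short steel socket 26 across, 30 tall
- socket_b: bystander, leave alone: steel socket 32 across, 40 tall
- screwdriver: bystander, leave alone: screwdriver 200 long lying on the bench
- hammer: bystander, leave alone: hammer 300 long lying on the bench
- torch: bystander, leave alone: small black torch 40 across and 95 tall standing on its head
Not all that is in view belongs to the job. Leave any orange or pink look-alike of the pad2 alone. What is shaped like the pad0 but red is not meant.

How it is judged (in metres and radians):
On the way, in this order (a step that is already met when the one before it is completed fails the run):
1. the lid stands at about 105 degrees (94 to 116) and has been let go (value of joint lid between 1.64 and 2.02 rad and contact force between lid and the fingers below 0.1 N), for 0.3 s.
2. every brake pad present stands fully down in a slot, released (value of joint lid between 1.64 and 2.02 rad and ((horizontal distance between pad0 and slot0 below 0.012 m and z of pad0 in the frame of slot0 below 0.008 m) or (horizontal distance between pad0 and slot1 below 0.012 m and z of pad0 in the frame of slot1 below 0.008 m) or (horizontal distance between pad0 and slot2 below 0.012 m and z of pad0 in the frame of slot2 below 0.008 m) or (horizontal distance between pad0 and slot3 below 0.012 m and z of pad0 in the frame of slot3 below 0.008 m)) and angle between each of pad0, pad1, pad2, pad3's own z axis and vertical below 0.25 rad and angle between the x axis of each of pad0, pad1, pad2, pad3 and the x axis of case, either way round below 0.2 rad and linear speed of each of pad0, pad1, pad2, pad3 below 0.02 m/s and contact force between each of pad0, pad1, pad2, pad3 and the fingers below 0.1 N and ((horizontal distance between pad1 and slot0 below 0.012 m and z of pad1 in the frame of slot0 below 0.008 m) or (horizontal distance between pad1 and slot1 below 0.012 m and z of pad1 in the frame of slot1 below 0.008 m) or (horizontal distance between pad1 and slot2 below 0.012 m and z of pad1 in the frame of slot2 below 0.008 m) or (horizontal distance between pad1 and slot3 below 0.012 m and z of pad1 in the frame of slot3 below 0.008 m)) and ((horizontal distance between pad2 and slot0 below 0.012 m and z of pad2 in the frame of slot0 below 0.008 m) or (horizontal distance between pad2 and slot1 below 0.012 m and z of pad2 in the frame of slot1 below 0.008 m) or (horizontal distance between pad2 and slot2 below 0.012 m and z of pad2 in the frame of slot2 below 0.008 m) or (horizontal distance between pad2 and slot3 below 0.012 m and z of pad2 in the frame of slot3 below 0.008 m)) and ((horizontal distance between pad3 and slot0 below 0.012 m and z of pad3 in the frame of slot0 below 0.008 m) or (horizontal distance between pad3 and slot1 below 0.012 m and z of pad3 in the frame of slot1 below 0.008 m) or (horizontal distance between pad3 and slot2 below 0.012 m and z of pad3 in the frame of slot2 below 0.008 m) or (horizontal distance between pad3 and slot3 below 0.012 m and z of pad3 in the frame of slot3 below 0.008 m))), for 0.2 s.
3. the brush's bristles are dipped at least 11 mm below the pot's rim (horizontal distance between brush and pot below 0.036 m and z of brush in the frame of pot_rim below -0.011 m and angle between pot's own z axis and vertical below 0.3 rad and angle between brush's own z axis and vertical below 1.2 rad), for 0.1 s.
At the end, for the whole second after the job is handed in: Lid at 94 to 116 degrees; each pad present upright in a slot (12 mm of its centre, 8 mm of its floor, 0.2 rad along it, tilt under 0.25 rad); brush bristles down in the case bore (8 mm, tilt under 0.22 rad), all at rest; pot upright on the bench (all of step 2 and horizontal distance between brush and bore below 0.008 m and z of brush in the frame of bore below 0.008 m and angle between brush's own z axis and vertical below 0.22 rad and linear speed of brush below 0.02 m/s and angle between pot's own z axis and vertical below 0.2 rad and height (world z) of pot below 0.01 m); the robot touches nothing.
It fails at once if one of the bystanding tools is shoved more than 40 mm (distance of any of spanner_a, spanner_b, socket_a, socket_b, screwdriver, hammer, torch from where it was at the start of the episode above 0.04 m).
Of pad0, pad1, pad2, pad3 only 2 to 4 are there at a start; the rules pass over those that are not, and their reading is None.
At some moment in a run one of pot, stand may be knocked a few centimetres aside while the robot is not near it.
It also fails if it takes over 210 s, if anything falls off the work surface, if the arm or the gripper's body presses on something with over 40 N, if the wrist force passes 120 N, or if a joint passes its speed limit or range.

## Working session

There is one attempt and no reset: what is moved stays moved. The work goes in short steps, Python scripts to look and compute and a shell command to move; the robot and the scene stay as the last step left them, time stands still between calls to the robot, and variables do not carry over. Pictures are saved under pics/ and viewed, at most 14 in all, crops included, and the job is handed in when it is done.

```bash
ls; mkdir -p pics
cat > h.py <<'E'
import numpy as np, cv2
from scipy.spatial.transform import Rotation as R
from workcell import robot
def cam(n):
    i=robot.camera_info(n); K=np.array(i["mtx"]); p=np.array(i["xyz"]); a=np.array(i["attitude"])
    M=R.from_quat(a).as_matrix() if a.size==4 else (a.reshape(3,3) if a.size==9 else R.from_rotvec(a).as_matrix())
    return K,p,M
def cloud(n,depth,c=None):
    K,p,M=c or cam(n); v,u=np.mgrid[:384,:512]
    P=np.stack([(u-K[0,2])/K[0,0]*depth,(v-K[1,2])/K[1,1]*depth,depth],-1)
    return P@M.T+p
def ray(c,uv,z):
    K,p,M=c; d=M@np.array([(uv[0]-K[0,2])/K[0,0],(uv[1]-K[1,2])/K[1,1],1]); return p+d*(z-p[2])/d[2]
def save(name,img): cv2.imwrite(name,img[...,::-1])
def rel(target,quat=None):
    "target TCP xyz -> tool-axis shift in units, turn in units"
    s=robot.state(); r=R.from_quat(s["tool_rot"]); sh=r.inv().apply(np.array(target)-s["ee_pos"])/400
    t=(r.inv()*R.from_quat(quat)).as_rotvec()/np.pi if quat is not None else np.zeros(3)
    return np.round(np.r_[sh,t],4)
E
python3 - <<'E'
from h import *
s=robot.state();print(s["tool_rot"],s["finger_gap"],robot.camera_info("scene"))
ims=[]
for n in ["scene","side","wrist"]:
    c=cam(n); im,d=robot.read_camera(n); np.savez(f"{n}0.npz",im=im,d=d,K=c[0],p=c[1],M=c[2]); ims.append(im); print(n,c[1],c[2][:,2])
save("pics/a.png",np.vstack([np.hstack(ims[:2]),np.hstack([ims[2],ims[2]*0])])[:, :][::1,::1])
save("pics/scene.png",cv2.resize(ims[0],(800,600)));save("pics/side.png",cv2.resize(ims[1],(800,600)))
E
```

```text
pics
[-7.07082115e-01  7.07130973e-01  5.29553683e-04 -6.23549974e-04] 85.14917457287171 {'mtx': array([[483.6220385 ,   0.        , 260.91975256],
       [  0.        , 483.6220385 , 191.22287214],
       [  0.        ,   0.        ,   1.        ]]), 'xyz': array([1274.96912752, -949.05533102, 1164.83466245]), 'attitude': array([ 0.8647925 ,  0.28258356, -0.1299089 , -0.39421331])}
scene [1274.96912752 -949.05533102 1164.83466245] [-0.44748488  0.6084052  -0.65543909]
side [ 175.64182302  973.25510278 1069.14017101] [ 0.23093691 -0.65030571 -0.72372   ]
wrist [675.43908334 -68.39145884 372.34290414] [-0.00102168  0.26413216 -0.96448595]
```

View pics/scene.png

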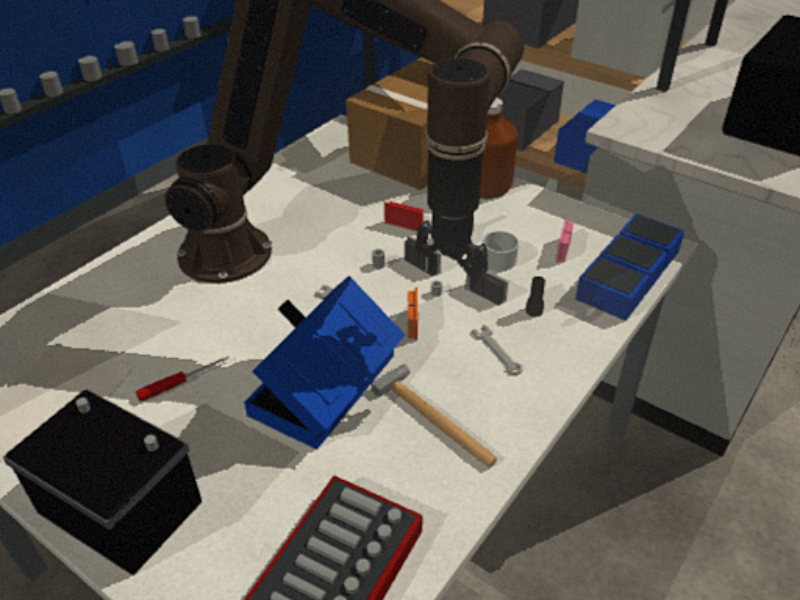

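View pics/side.png

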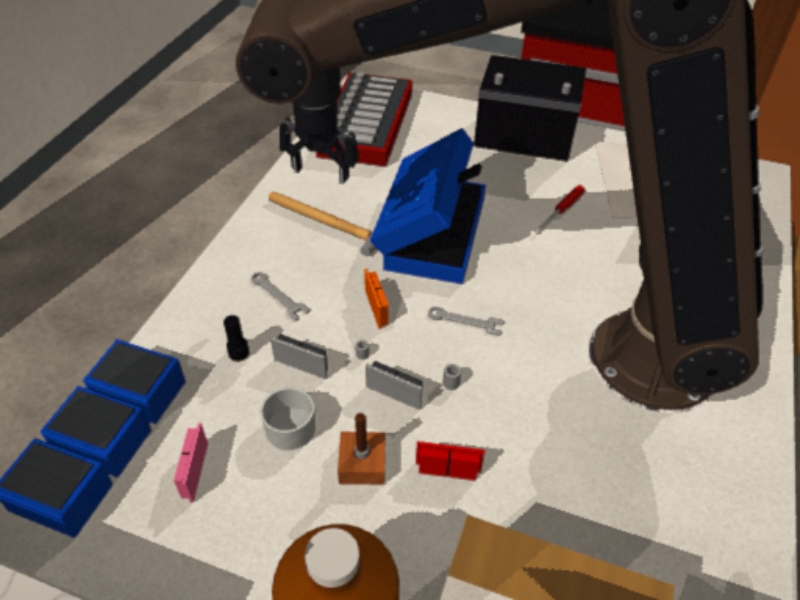

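Side view (800x600 pixels): two grey pads stand at (300,353) and (393,383). The pot is at (288,418), the brush in its stand at (361,450), and the case at (430,220) with its lid half open. The look-alikes are orange (376,298), pink (190,462) and red (450,460). The grey steel-and-dark ones match the description.

```bash
cat >> h.py <<'E'
def load(n):
    z=np.load(f"{n}0.npz"); return z["im"],z["d"],(z["K"],z["p"],z["M"])
E
python3 - <<'E'
from h import *
np.set_printoptions(precision=1,suppress=True)
for n in ["side","scene"]:
    im,d,c=load(n); P=cloud(n,d,c)
    for l in ["pad0","case","lid","pot","stand","brush","spanner_a","socket_a","torch","hammer","screwdriver"]:
        for o in robot.trace(n,l)[:6]:
            if o["confidence"]<.3: continue
            m=o["pixels"]&(d>0); q=P[m]; q=q[q[:,2]>3]
            if len(q)<10: continue
            lo,hi=np.percentile(q,2,axis=0),np.percentile(q,98,axis=0)
            print(n,l,round(o["confidence"],2),np.array(o["xy"]),"n",len(q),lo,hi,im[m].mean(0))
            if l=="pad0": 
                print("   rect",cv2.minAreaRect(q[:,:2].astype(np.float32)))
    for l in ["lid_hinge","lid_tab","slot0","slot1","slot2","slot3","bore","pot_rim","brush","pad0","case"]:
        for o in robot.place_of(n,l)[:4]:
            if o["confidence"]>.3: print(n,l,round(o["confidence"],2),np.array(o["xy"]), P[int(o["xy"][1]),int(o["xy"][0])])
E
```

```text
side pad0 0.83 [238.  188.7] n 349 [501.3  32.6   4.5] [572.  119.5  64.6] [171.8  73.2  16.1]
   rect ((534.0061645507812, 61.8720703125), (38.28666305541992, 124.87411499023438), 35.89413833618164)
side pad0 0.78 [192.6 227.2] n 581 [560.9 244.6   5.7] [664.6 268.1  64.1] [102.1  99.2  95. ]
   rect ((613.8727416992188, 254.92674255371094), (25.281177520751953, 110.75811004638672), 85.9808349609375)
side pad0 0.77 [288.5 296.4] n 824 [245.6 350.6   4.6] [346.2 388.   64.5] [147.2  10.2   8.7]
   rect ((294.8129577636719, 368.5047912597656), (109.39949798583984, 27.35883331298828), 11.892359733581543)
side pad0 0.7 [119.9 294.6] n 627 [659.  467.7   6.2] [703.  565.8  65.4] [152.   67.9  89.1]
   rect ((684.1188354492188, 517.7029418945312), (23.83538818359375, 109.71410369873047), 18.198610305786133)
side pad0 0.59 [252.8 248.1] n 643 [378.5 241.7   5.4] [482.3 270.5  64.8] [104.9 101.8  97.3]
   rect ((429.94525146484375, 254.08209228515625), (25.75389862060547, 110.58169555664062), 81.56790161132812)
side case 0.78 [279.1 136.5] n 4777 [ 408.7 -325.1    9.6] [599.9 -37.7 181.7] [
[... 5168 characters left out ...]
 -306.5   16.1]
scene slot2 0.59 [193.4 255. ] [ 571.9 -320.8  124. ]
scene slot2 0.36 [183.8 197.8] [ 431.9 -203.1  187.4]
scene slot3 0.72 [185.  267.4] [ 512.3 -306.5   16.1]
scene slot3 0.59 [193.4 255. ] [ 571.9 -320.8  124. ]
scene slot3 0.36 [183.8 197.8] [ 431.9 -203.1  187.4]
scene bore 0.53 [184.4 268.9] [ 529.3 -325.3   41.4]
scene pot_rim 0.69 [316.1 152.3] [540.2 415.7  36.1]
scene pot_rim 0.39 [187.2 196.1] [ 435.3 -189.6  183.5]
scene pad0 0.84 [260.1 143.6] [307.3 361.1  13.4]
scene pad0 0.77 [307.1 187.6] [609.3 242.3   9.6]
scene pad0 0.64 [361.2 161. ] [706.8 475.1  30.1]
scene pad0 0.61 [270.9 171.6] [442.7 241.7   7.1]
scene case 0.65 [208.2 244. ] [ 571.6 -256.6  113.6]
```

Run:
```python
from h import *
np.set_printoptions(precision=3,suppress=True)
for n in ["side","scene"]:
    im,d,c=load(n); P=cloud(n,d,c); hsv=cv2.cvtColor(im,cv2.COLOR_RGB2HSV)
    m=(hsv[...,0]>100)&(hsv[...,0]<125)&(hsv[...,1]>150)&(d>0)&(P[...,0]>380)&(P[...,0]<640)&(P[...,1]>-380)&(P[...,1]<0)&(P[...,2]>3)
    q=P[m]
    # lid top plane ransac
    rng=np.random.default_rng(0);best=None
    for _ in range(600):
        a=q[rng.choice(len(q),3,False)];nn=np.cross(a[1]-a[0],a[2]-a[0]);L=np.linalg.norm(nn)
        if L<500: continue
        nn/=L; nn*=np.sign(nn[2]); 
        if nn[2]<.4 or nn[2]>.95: continue
        k=abs((q-a[0])@nn)<3
        if best is None or k.sum()>best.sum(): best=k
    t=q[best]; ce=t.mean(0); w,v=np.linalg.eigh(np.cov(t.T)); nn=v[:,0]*np.sign(v[2,0])
    h=np.cross([0,0,1],nn); h/=np.linalg.norm(h); e=np.cross(nn,h)
    uv=np.stack([(t-ce)@h,(t-ce)@e],1).astype(np.float32); r=cv2.minAreaRect(uv)
    print(n,len(t),"normal",nn,"lid deg",np.degrees(np.arccos(nn[2])),"h",h,"yaw",np.degrees(np.arctan2(h[1],h[0])),"rect",r)
    for b in cv2.boxPoints(r): print("  corner",ce+h*b[0]+e*b[1])
    lo=q[q[:,2]<40]
    b=cv2.minAreaRect(lo[:,:2].astype(np.float32)); print("low",len(lo),b, lo.min(0),lo.max(0))
    K,p,M=c
    k=(im.max(-1)<50)&(P[...,2]>150)&(P[...,2]<215)&(P[...,0]>380)&(P[...,0]<470)&(P[...,1]>-260)&(P[...,1]<-100)
    print("tab",P[k].mean(0),np.percentile(P[k],5,0),np.percentile(P[k],95,0),k.sum())
```

```text
side 1370 normal [0.619 0.075 0.782] lid deg 38.545544844912435 h [-0.12   0.993  0.   ] yaw 96.87530064068632 rect ((-16.360198974609375, -7.2561798095703125), (171.68052673339844, 292.7715148925781), 89.55233001708984)
  corner [ 624.752 -320.566   79.016]
  corner [591.482 -29.695  77.591]
  corner [458.018 -44.436 184.568]
  corner [ 491.288 -335.308  185.993]
low 605 ((511.07647705078125, -186.43348693847656), (201.27099609375, 303.1496887207031), 6.6478657722473145) [ 395.164 -347.973    3.005] [600.634 -32.76   39.996]
tab [ 436.986 -191.709  176.895] [ 418.214 -208.708  160.718] [ 455.738 -179.965  191.69 ] 101
scene 2748 normal [0.628 0.074 0.775] lid deg 39.199286390650116 h [-0.118  0.993  0.   ] yaw 96.75400943993095 rect ((11.442794799804688, -0.393798828125), (170.05967712402344, 294.0018615722656), 89.83890533447266)
  corner [ 626.654 -325.46    76.997]
  corner [592.713 -33.424  76.474]
  corner [461.784 -48.448 183.955]
  corner [ 495.724 -340.484  184.478]
low 626 ((498.4405212402344, -192.83949279785156), (176.6053466796875, 294.53839111328125), 7.5246100425720215) [ 422.388 -346.68     3.035] [603.015 -35.955  39.962]
tab [ 441.82  -200.009  176.428] [ 424.297 -213.258  162.457] [ 460.222 -186.992  191.165] 137
```

```bash
python3 -m creep '[[[0.5,0.6,-0.05,0,0,0.462],[0.5,0.6,-0.05,0,0,0.462],[0.5,0.6,-0.05,0,0,0.462],[0.5,0.6,-0.05,0,0,0.462],[0.5,0.6,-0.05,0,0,0.462],[0.5,0.6,-0.05,0,0,0.462],[0.5,0.6,-0.05,0,0,0.462],[0.5,0.6,-0.05,0,0,0.462],[0.5,0.6,-0.05,0,0,0.462],[0.5,0.6,-0.05,0,0,0.462],[0.5,0.6,-0.05,0,0,0.462],[0.5,0.6,-0.05,0,0,0.462]]]' 0 40
python3 - <<'E'
from h import *
s=robot.state();print(s["ee_pos"],R.from_quat(s["tool_rot"]).as_matrix().round(3),s["joint_positions"],s["finger_gap"])
c=cam("wrist");im,d=robot.read_camera("wrist");np.savez("wrist0.npz",im=im,d=d,K=c[0],p=c[1],M=c[2])
P=cloud("wrist",d,c)
for l in ["lid_tab"]:
    for o in robot.place_of("wrist",l)[:3]: print(o, P[int(o["xy"][1]),int(o["xy"][0])])
k=(im.max(-1)<60)&(P[...,2]>140)&(P[...,2]<215)&(P[...,0]>380)&(P[...,0]<470)&(P[...,1]>-260)&(P[...,1]<-100)
print("tab",P[k].mean(0),np.percentile(P[k],5,0),np.percentile(P[k],95,0),k.sum())
save("pics/w1.png",im)
E
```

```text
t: 3.35
ee_pos: [434.7, -200.3, 324.3]
tool_rot: [-0.056, 0.998, -0.0, 0.0]
contact_force: [0.4, 0.3, 0.1]
finger_gap: 42.7
grip_force: 0.0
[ 434.70636748 -200.2638967   324.27810567] [[-0.994 -0.112  0.001]
 [-0.112  0.994 -0.   ]
 [-0.001 -0.    -1.   ]] [-1.93640700e-02  1.51084101e-02 -3.72802547e-01  3.30384184e-05
 -1.18203345e+00 -1.43945699e+00] 42.73928938928042
{'xy': [249.9, 208.4], 'confidence': 0.61} [ 438.31101238 -207.10116517  183.13797909]
tab [ 434.39135633 -201.18192809  182.7857282 ] [ 417.56336973 -214.51490611  166.52487903] [ 456.77268817 -188.04500566  192.75848046] 2373
```

View pics/w1.png

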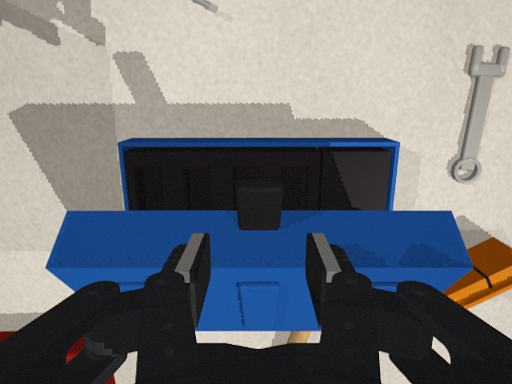

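Wrist view: the black tab is at (259,205), centred between the fingers above the half-open lid, with the case's dark insert behind it. Descending to pinch it.

```bash
python3 -m creep '[[[0,0,0.1,0,0,0],[0,0,0.2,0,0,0],[0,0,0.232,0,0,0],[0,0,0.232,0,0,0],[0,0,0.232,0,0,0]]]' 0.25 40 && python3 -m creep '[[[0,0,0,0,0,0],[0,0,0,0,0,0],[0,0,0,0,0,0],[0,0,0,0,0,0],[0,0,0,0,0,0],[0,0,0,0,0,0],[0,0,0,0,0,0]]]' -1 30
```

```text
t: 3.87
ee_pos: [435.1, -200.1, 231.2]
tool_rot: [-0.061, 0.998, -0.0, -0.001]
contact_force: [-0.7, 0.1, 0.4]
finger_gap: 53.0
grip_force: 0.0
t: 4.45
ee_pos: [435.5, -199.6, 232.5]
tool_rot: [-0.06, 0.998, 0.0, 0.001]
contact_force: [-1.8, 5.7, 2.7]
finger_gap: 29.7
grip_force: 33.1
```

```bash
python3 -m creep '[[[-0.022,0,-0.022,0,0,0],[-0.045,0,-0.043,0,0,0],[-0.07,0,-0.062,0,0,0],[-0.094,0,-0.079,0,0,0],[-0.12,0,-0.095,0,0,0],[-0.147,0,-0.11,0,0,0],[-0.175,0,-0.122,0,0,0],[-0.204,0,-0.133,0,0,0],[-0.232,0,-0.141,0,0,0],[-0.262,0,-0.149,0,0,0]]]' && python3 -m creep '[[[-0.03,0,-0.006,0,0,0],[-0.061,0,-0.009,0,0,0],[-0.092,0,-0.011,0,0,0],[-0.122,0,-0.011,0,0,0],[-0.152,0,-0.009,0,0,0],[-0.182,0,-0.005,0,0,0],[-0.21,0,0,0,0,0],[-0.24,0,0.01,0,0,0],[-0.262,0,0.014,0,0,0],[-0.262,0,0.014,0,0,0],[-0.262,0,0.014,0,0,0]]]'
```

```text
t: 5.28
ee_pos: [537.8, -187.6, 291.3]
tool_rot: [-0.06, 0.998, 0.0, -0.001]
contact_force: [-4.3, -1.2, -3.5]
finger_gap: 29.3
grip_force: 35.6
t: 6.2
ee_pos: [645.2, -175.1, 285.3]
tool_rot: [-0.06, 0.998, -0.0, 0.002]
contact_force: [2.4, -2.2, 1.7]
finger_gap: 29.5
grip_force: 36.4
```

```bash
python3 -m creep '[[[0,0,0,0,0,0],[0,0,0,0,0,0],[0,0,0,0,0,0],[0,0,0,0,0,0],[0,0,-0.05,0,0,0],[0,0,-0.15,0,0,0],[-0.0,0,-0.25,0,0,0],[0.1,0,-0.25,0,0,0],[0.2,0,-0.25,0,0,0],[0.3,0,-0.25,0,0,0],[0.4,0,-0.25,0,0,0],[0.4,0,-0.25,0,0,0]]]' 0.3
python3 - <<'E'
from h import *
np.set_printoptions(precision=2,suppress=True)
ims={}
for n in ["scene","side","wrist"]:
    c=cam(n);im,d=robot.read_camera(n);np.savez(f"{n}0.npz",im=im,d=d,K=c[0],p=c[1],M=c[2]);P=cloud(n,d,c);ims[n]=im
    hsv=cv2.cvtColor(im,cv2.COLOR_RGB2HSV)
    m=(hsv[...,0]>100)&(hsv[...,0]<125)&(hsv[...,1]>150)&(d>0)&(P[...,0]>545)&(P[...,0]<740)&(P[...,1]>-380)&(P[...,1]<0)&(P[...,2]>60)
    q=P[m]
    # yz lid: project on ex
    x=q@np.array([.993,.118,0]); z=q[:,2]
    print(n,len(q))
    for lo in range(60,220,30):
        k=(z>lo)&(z<lo+10)
        if k.sum()>5: print("  z",lo+5,np.percentile(x[k],[5,50,95]))
    for l in (["slot0","bore","lid_tab"]):
        for o in robot.place_of(n,l)[:6]:
            if o["confidence"]>.3: print(n,l,round(o["confidence"],2),np.array(o["xy"]),P[int(o["xy"][1]),int(o["xy"][0])],ray(c,o["xy"],16 if l=="slot0" else 8))
save("pics/s2.png",np.vstack([ims["scene"],ims["wrist"]])[::1,::1][:, :][:768])
cv2.imwrite("pics/s3.png",cv2.resize(np.hstack([ims["side"],ims["wrist"]])[...,::-1],(800,300)))
E
```

```text
t: 7.2
ee_pos: [478.1, -194.6, 386.5]
tool_rot: [-0.059, 0.998, 0.0, 0.001]
contact_force: [0.8, -0.3, -0.3]
finger_gap: 55.6
grip_force: 0.0
scene 2580
  z 65 [569.16 607.02 612.44]
  z 95 [575.13 613.36 619.23]
  z 125 [580.16 619.8  625.6 ]
  z 155 [585.91 626.01 631.64]
  z 185 [595.01 632.02 633.73]
  z 215 [593.11 595.75 601.25]
scene slot0 0.96 [183.6 266.1] [ 503.68 -306.5    14.8 ] [ 506.24 -306.37   16.  ]
scene slot0 0.95 [212.3 236.6] [ 509.29 -173.62   39.25] [ 496.03 -159.09   16.  ]
scene slot0 0.82 [204.1 246.5] [ 519.95 -224.01   43.24] [ 503.31 -207.85   16.  ]
scene slot0 0.65 [195.8 255.6] [ 505.29 -253.04   17.82] [ 507.79 -252.32   16.  ]
scene bore 0.95 [220.8 227.9] [ 503.62 -126.93   38.81] [ 487.42 -106.12    8.  ]
scene bore 0.56 [192.4 254.5] [ 489.58 -250.82   10.07] [ 490.63 -250.39    8.  ]
scene bore 0.44 [340.2 201.1] [741.61 254.19   2.05] [745.17 247.99   8.  ]
scene bore 0.37 [289.4 151. ] [445.53 367.15  28.85] [431.61 392.25   8.  ]
scene lid_tab 0.82 [244.6 205.5] [ 640.9  -167.71  241.24] [484.09  28.8    8.  ]
side 1794
  z 65 [564.89 600.87 6
[... 885 characters left out ...]
_tab 0.71 [241.3  88.6] [ 627.76 -169.43  229.7 ] [ 744.56 -467.79    8.  ]
side lid_tab 0.65 [357.2 136.3] [ 254.83 -348.74    4.19] [ 253.55 -342.64    8.  ]
wrist 12639
  z 65 [565.95 604.53 606.11]
  z 95 [571.73 610.9  612.41]
  z 125 [577.71 617.34 618.78]
  z 155 [622.39 623.79 625.22]
wrist slot0 0.96 [249.1 159.7] [ 497.18 -205.47   14.78] [ 497.85 -205.23   16.  ]
wrist slot0 0.91 [207.8 162.3] [ 507.26 -258.95   16.38] [ 507.61 -257.94   16.  ]
wrist slot0 0.7 [290.3 160.2] [ 491.93 -152.73   16.1 ] [ 492.16 -152.29   16.  ]
wrist slot0 0.56 [168.4 160.4] [ 510.76 -309.3    15.86] [ 511.19 -308.72   16.  ]
wrist bore 0.97 [334.2 161.6] [487.63 -94.19   8.46] [488.46 -93.67   8.  ]
```

View pics/s3.png

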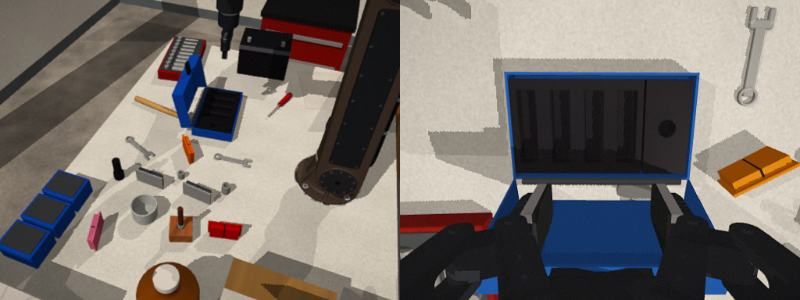

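The lid leans about 12° past upright (102°), which is within limits. Next I'll refine the slot positions from wrist depth and check the scene view for more grey pads.

Run:
```python
from h import *
np.set_printoptions(precision=1,suppress=True)
im,d,c=load("wrist"); P=cloud("wrist",d,c)
ex=np.array([.993,.118]);ey=np.array([-.118,.993]); o=np.array([496,-190.8])
X=(P[...,:2]-o)@ex; Y=(P[...,:2]-o)@ey; Z=P[...,2]
# yaw refine: blue rim at z~42 
hsv=cv2.cvtColor(im,cv2.COLOR_RGB2HSV)
blue=(hsv[...,0]>100)&(hsv[...,0]<125)&(hsv[...,1]>150)&(abs(Z-42)<5)&(abs(X)<95)&(abs(Y)<160)
q=np.stack([X[blue],Y[blue]],1).astype(np.float32); print("rim",cv2.minAreaRect(q),blue.sum())
# top-of-insert profile along Y at |X|<45
k=(abs(X)<45)&(abs(Y)<140)&(d>0)
ys=np.arange(-140,140,2); prof=[np.median(Z[k&(abs(Y-y)<1.5)]) if (k&(abs(Y-y)<1.5)).sum()>5 else -1 for y in ys]
print([(int(y),int(z)) for y,z in zip(ys,prof)])
for s in range(4):
    kk=(Z<26)&(Z>8)&(abs(X)<75)&(abs(Y-(-118+52*s))<22)&(d>0)
    print(s,kk.sum(),np.percentile(X[kk],[1,99]),np.percentile(Y[kk],[2,98]),np.median(Z[kk]))
kk=(Z<28)&(abs(X)<30)&(abs(Y-101)<22)&(d>0); print("bore",kk.sum(),X[kk].min(),X[kk].max(),Y[kk].min(),Y[kk].max(),np.median(Z[kk]))
for n in ["scene","side"]:
    c=cam(n);_,dd=robot.read_camera(n); Q=cloud(n,dd,c)
    for o_ in robot.place_of(n,"pad0"): print(n,round(o_["confidence"],2),np.array(o_["xy"]),Q[int(o_["xy"][1]),int(o_["xy"][0])])
save("pics/s4.png",cv2.resize(load("scene")[0],(800,600)))
```

```text
rim ((5.612091064453125, -3.1827850341796875), (178.37081909179688, 289.59014892578125), 0.05861062556505203) 2429
[(-140, 39), (-138, 39), (-136, 39), (-134, 29), (-132, 17), (-130, 15), (-128, 15), (-126, 15), (-124, 15), (-122, 15), (-120, 15), (-118, 15), (-116, 15), (-114, 15), (-112, 15), (-110, -1), (-108, -1), (-106, 38), (-104, 39), (-102, 39), (-100, 39), (-98, 39), (-96, 39), (-94, 39), (-92, 39), (-90, 39), (-88, 39), (-86, 39), (-84, 39), (-82, 30), (-80, 16), (-78, 15), (-76, 15), (-74, 15), (-72, 15), (-70, 15), (-68, 15), (-66, 16), (-64, 374), (-62, 373), (-60, 375), (-58, 375), (-56, 384), (-54, 379), (-52, 371), (-50, 369), (-48, 368), (-46, 368), (-44, 365), (-42, 340), (-40, 359), (-38, 358), (-36, 351), (-34, 353), (-32, 345), (-30, 345), (-28, 389), (-26, 392), (-24, 392), (-22, 394), (-20, 395), (-18, 395), (-16, 391), (-14, 391), (-12, 389), (-10, 390), (-8, 390), (-6, 390), (-4, 390), (-2, 390), (0, 390), (2, 389), (4, 389), (6, 390), (8, 391), (10, 391), (12, 395), (14, 394), (16, 392), (18, 392), (20, 391), (22, 389), (24, 347), (26, 352), (28, 352), (30, 
[... 644 characters left out ...]
-53.8  59.2] [-81.6 -57.7] 15.612636476740619
2 1933 [-73.2  59.3] [-29.5  -3. ] 15.506085363386205
3 1850 [-53.8  59.6] [24.5 49.5] 15.513081025733612
bore 303 -7.091591547760119 15.635099973359317 92.17638178744438 112.76154298944785 8.125284747743535
scene 0.97 [270.6 172.1] [443.2 241.    2.8]
scene 0.68 [310.4 187.5] [624.3 237.6  20.5]
scene 0.65 [261.7 143.5] [313.5 359.6  16.8]
scene 0.46 [363.8 163.4] [701.7 512.1  -5. ]
side 0.88 [239.3 197.9] [536.   88.   19.3]
side 0.77 [251.3 254.5] [430.8 264.5   4.9]
side 0.72 [125.8 301.6] [671.1 526.1  28.8]
side 0.68 [195.1 236.7] [601.2 267.1  11.8]
side 0.55 [289.6 302.6] [286.4 373.8  10.9]
side 0.18 [240.1  86.6] [ 627.7 -161.   242.5]
```

View pics/s4.png

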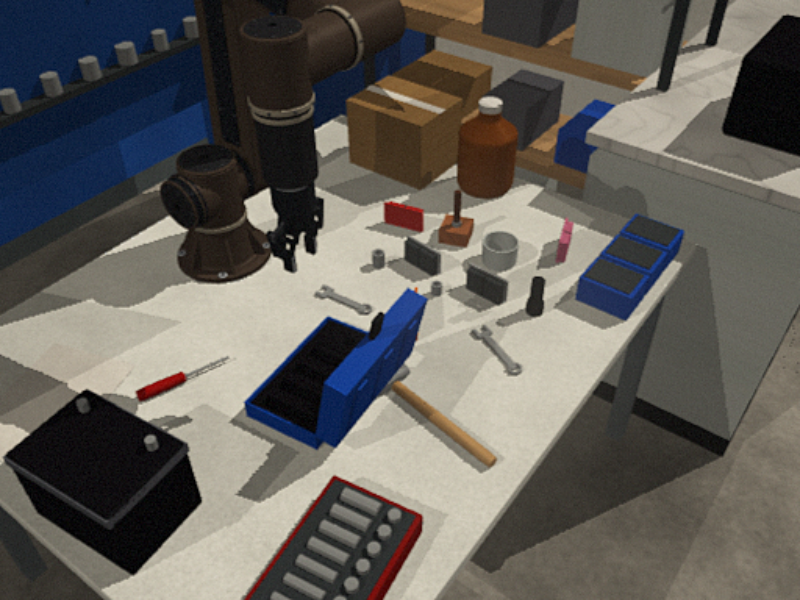

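The scene view shows exactly two grey pads, at (422,255) and (487,285). The red (403,215), orange (behind the lid) and pink (565,240) look-alikes are not meant. Now moving over the first pad.

```bash
python3 -m creep '[[[0,0.1,0,0,0,0],[0,0.2,0,0,0,0],[0,0.3,0,0,0,0],[0,0.4,0,0,0,0],[0,0.5,0,0,0,0],[0,0.6,0,0,0,0],[0,0.7,0,0,0,0.04],[0,0.8,0,0,0,0.083],[0,0.9,0.05,0,0,0.083],[0,1,0.1,0,0,0.083],[0,1,0.13,0,0,0.083],[0,1,0.13,0,0,0.083]]]' 0.5 && python3 -m creep '[[[-0.05,0.12,0,0,0,0],[-0.05,0.12,0,0,0,0],[-0.05,0.12,0,0,0,0],[-0.05,0.12,0,0,0,0]]]'
cat > pad.py <<'E'
from h import *
import sys
np.set_printoptions(precision=2,suppress=True)
# measure grey pads near given guess from the wrist: top face points
s=robot.state();c=cam("wrist");im,d=robot.read_camera("wrist");np.savez("wrist0.npz",im=im,d=d,K=c[0],p=c[1],M=c[2]);P=cloud("wrist",d,c)
g=np.array([float(a) for a in sys.argv[1:3]])
m=(d>0)&(np.linalg.norm(P[...,:2]-g,axis=-1)<85)&(P[...,2]>5)&(P[...,2]<75)
q=P[m]; zt=np.percentile(q[:,2],99); 
a=q[q[:,2]>zt-3.5]; b=q[(q[:,2]>15)]
for n,k in (("top",a),("all",b)):
    r=cv2.minAreaRect(k[:,:2].astype(np.float32)); print(n,len(k),"z",zt,r,"bounds",np.percentile(k,[1,99],axis=0))
print("tcp",s["ee_pos"],"heading",np.degrees(np.arctan2(*R.from_quat(s["tool_rot"]).as_matrix()[[1,0],0])))
if len(sys.argv)>3: save(sys.argv[3],im)
E
python3 pad.py 430 256 pics/p1.png
```

```text
t: 9.0
ee_pos: [435.0, 205.1, 329.5]
tool_rot: [0.069, 0.998, -0.001, -0.002]
contact_force: [-0.0, -0.3, -1.6]
finger_gap: 64.1
grip_force: 0.0
t: 9.33
ee_pos: [463.5, 247.8, 333.0]
tool_rot: [0.071, 0.998, -0.0, -0.0]
contact_force: [-0.5, -0.3, -0.0]
finger_gap: 64.0
grip_force: 0.0
top 665 z 64.72500056769826 ((432.8951110839844, 257.2532043457031), (5.966607570648193, 108.84164428710938), 82.86812591552734) bounds [[379.62 249.29  61.64]
 [485.8  266.14  65.13]]
all 2213 z 64.72500056769826 ((431.90325927734375, 249.32601928710938), (21.9446964263916, 108.84164428710938), 82.86812591552734) bounds [[381.51 235.17  55.68]
 [483.65 265.14  64.73]]
tcp [463.47 247.79 333.02] heading 171.9081287955018
```

View pics/p1.png

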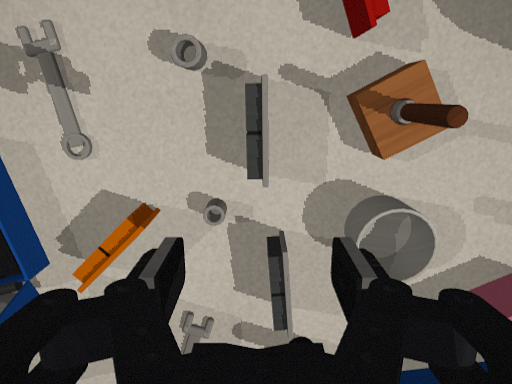

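Wrist view: the grey pads are at (257,130) and (280,280), with steel plate on the right and dark lining on the left. Orange (115,245) and red (365,10) are look-alikes. I'm taking the first grey pad, at (257,130).

```bash
python3 -m creep '[[[0.08,-0.0075,0.05,0,0,-0.005],[0.08,-0.0075,0.15,0,0,-0.005],[0.08,-0.0075,0.25,0,0,-0.005],[0.08,-0.0075,0.35,0,0,-0.005],[0.08,-0.0075,0.45,0,0,-0.005],[0.08,-0.0075,0.53,0,0,-0.005],[0.08,-0.0075,0.57,0,0,-0.005],[0.08,-0.0075,0.57,0,0,-0.005],[0.08,-0.0075,0.57,0,0,-0.005]]]' && python3 -m creep '[[[0,0,0,0,0,0],[0,0,0,0,0,0],[0,0,0,0,0,0],[0,0,0,0,0,0],[0,0,0,0,0,0],[0,0,0,0,0,0],[0,0,0,0,0,0],[0,0,0,0,0,0],[0,0,0,0,0,0]]]' -1 60
```

```text
t: 10.13
ee_pos: [431.1, 248.6, 105.3]
tool_rot: [0.063, 0.998, -0.001, -0.0]
contact_force: [1.1, 0.2, -0.7]
finger_gap: 64.4
grip_force: 0.0
t: 10.88
ee_pos: [431.6, 249.9, 106.7]
tool_rot: [0.063, 0.998, 0.001, 0.001]
contact_force: [-2.0, -1.1, 8.5]
finger_gap: 20.8
grip_force: 58.4
```

```bash
python3 -m creep '[[[0,0,-0.04,0,0,0],[0,0,-0.12,0,0,0],[0,0,-0.22,0,0,0],[0,0,-0.32,0,0,0],[-0.02,-0.08,-0.35,0,0,0],[-0.04,-0.17,-0.35,0,0,0],[-0.06,-0.26,-0.35,0,0,-0.02],[-0.08,-0.35,-0.35,0,0,-0.04],[-0.1,-0.44,-0.35,0,0,-0.06],[-0.12,-0.53,-0.35,0,0,-0.077],[-0.14,-0.62,-0.35,0,0,-0.077],[-0.16,-0.7,-0.35,0,0,-0.077]]]' && python3 -m creep '[[[-0.01,-0.08,0,0,0,0],[-0.02,-0.17,0,0,0,0],[-0.03,-0.26,0,0,0,0],[-0.04,-0.35,0,0,0,0],[-0.05,-0.44,0,0,0,0],[-0.06,-0.53,0,0,0,0],[-0.06,-0.6,0,0,0,0],[-0.06,-0.64,0,0,0,0],[-0.06,-0.64,0,0,0,0],[-0.06,-0.64,0,0,0,0]]]'
python3 - <<'E'
from h import *
s=robot.state();print(np.degrees(np.arctan2(*R.from_quat(s["tool_rot"]).as_matrix()[[1,0],0])),s["finger_gap"],rel([512.2,-309.8,180]))
E
```

```text
t: 11.88
ee_pos: [458.5, -38.5, 245.5]
tool_rot: [-0.058, 0.998, 0.0, 0.0]
contact_force: [0.7, 0.2, -3.6]
finger_gap: 21.1
grip_force: 60.2
t: 12.72
ee_pos: [512.2, -288.6, 244.6]
tool_rot: [-0.057, 0.998, 0.0, -0.001]
contact_force: [1.0, -0.8, -3.7]
finger_gap: 21.0
grip_force: 60.3
-173.47556261778703 21.04709894135275 [ 0.0059 -0.0527  0.1613  0.      0.      0.    ]
```

```bash
python3 -m creep '[[[0.006,-0.053,0.05,0,0,-0.002],[0.006,-0.053,0.12,0,0,-0.002],[0.006,-0.053,0.18,0,0,-0.002],[0.006,-0.053,0.22,0,0,-0.002],[0.006,-0.053,0.22,0,0,-0.002],[0.006,-0.053,0.22,0,0,-0.002]]]'
python3 - <<'E'
from h import *
s=robot.state();print(s["ee_pos"],rel([512.2,-309.8,123]))
c=cam("wrist");im,d=robot.read_camera("wrist");np.savez("wrist0.npz",im=im,d=d,K=c[0],p=c[1],M=c[2]);save("pics/i1.png",im)
np.set_printoptions(precision=1,suppress=True)
P=cloud("wrist",d,c);ex=np.array([.993,.118]);ey=np.array([-.118,.993]); o=np.array([496,-190.8])
X=(P[...,:2]-o)@ex; Y=(P[...,:2]-o)@ey; Z=P[...,2]
for k in range(4):
    kk=(Z<26)&(Z>8)&(abs(X)<75)&(abs(Y-(-120+52*k))<22)&(d>0)
    if kk.sum()>50: print(k,kk.sum(),np.percentile(X[kk],[1,99]),np.percentile(Y[kk],[2,98]))
q=(Z>80)&(Z<125)&(abs(X)<70)&(abs(Y+120)<40)&(d>0)
print("cam",(c[1][:2]-o)@ex,(c[1][:2]-o)@ey,"pad pts",q.sum(),np.percentile(X[q],[1,99]),np.percentile(Y[q],[1,99]),np.percentile(Z[q],99))
E
```

```text
t: 13.22
ee_pos: [512.7, -308.4, 156.9]
tool_rot: [-0.062, 0.998, 0.0, -0.001]
contact_force: [0.8, -0.8, -2.1]
finger_gap: 20.5
grip_force: 60.1
[ 512.72352591 -308.40733918  156.94265507] [ 0.0016 -0.0033  0.0849  0.      0.      0.    ]
0 896 [-55.3 -42.1] [-133.1 -106.5]
1 6775 [-54.3  58.4] [-76. -54.]
2 6239 [-54.   59.3] [-18.3  -1.7]
3 1447 [-9.4 59.7] [36.9 50. ]
cam -63.67369327316181 -120.58556819820457 pad pts 15300 [-52.   33.2] [-142.2  -98.6] 123.03393392797058
```

View pics/i1.png

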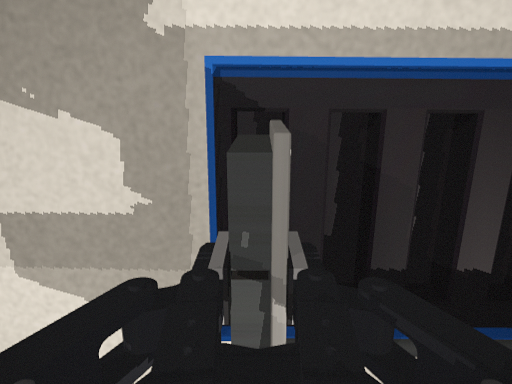

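The held pad (255,240) sits right over slot 0, whose end shows at (260,120), within about 1 mm. Lowering it.

```bash
python3 -m creep '[[[0.001,-0.003,0.015,0,0,0],[0.001,-0.003,0.03,0,0,0],[0.001,-0.003,0.04,0,0,0],[0.001,-0.003,0.05,0,0,0],[0.001,-0.003,0.06,0,0,0],[0.001,-0.003,0.07,0,0,0],[0.001,-0.003,0.076,0,0,0],[0.001,-0.003,0.08,0,0,0],[0.001,-0.003,0.08,0,0,0]]]'
```

```text
t: 14.02
ee_pos: [512.6, -310.6, 124.6]
tool_rot: [-0.061, 0.998, 0.0, -0.0]
contact_force: [-0.3, 1.0, -3.8]
finger_gap: 20.8
grip_force: 60.2
```

Free all the way down. Releasing (it drops the last 1–2 mm), then lifting.

```bash
python3 -m creep '[[[0,0,0.004,0,0,0],[0,0,0.004,0,0,0],[0,0,0.004,0,0,0],[0,0,0.004,0,0,0],[0,0,0.004,0,0,0],[0,0,-0.05,0,0,0],[0,0,-0.15,0,0,0],[0,0,-0.25,0,0,0],[0,0,-0.35,0,0,0],[0,0,-0.4,0,0,0],[0,0,-0.4,0,0,0]]]' -0.1
python3 - <<'E'
from h import *
np.set_printoptions(precision=1,suppress=True)
c=cam("wrist");im,d=robot.read_camera("wrist");np.savez("wrist0.npz",im=im,d=d,K=c[0],p=c[1],M=c[2]);save("pics/i2.png",im)
P=cloud("wrist",d,c);ex=np.array([.993,.118]);ey=np.array([-.118,.993]); o=np.array([496,-190.8])
X=(P[...,:2]-o)@ex; Y=(P[...,:2]-o)@ey; Z=P[...,2]
q=(Z>60)&(Z<100)&(abs(X)<75)&(abs(Y+120)<30)&(d>0)
print(q.sum(),np.percentile(X[q],[1,99]),np.percentile(Y[q],[1,99]),np.percentile(Z[q],[1,99]))
s=robot.state();print(s["ee_pos"],rel([613,254,320]))
E
```

```text
t: 14.93
ee_pos: [514.7, -311.5, 291.8]
tool_rot: [-0.062, 0.998, -0.002, 0.005]
contact_force: [0.2, -0.4, -0.3]
finger_gap: 38.4
grip_force: 0.0
3019 [-50.1  52.7] [-133.2 -111.4] [71.4 80.6]
[ 513.8 -311.   288.7] [-0.4  1.4 -0.1  0.   0.   0. ]
```

```bash
python3 -m creep '[[[0,0.1,-0.08,0,0,0],[0,0.2,-0.1,0,0,0],[0,0.3,-0.1,0,0,0],[0,0.4,-0.1,0,0,0],[0,0.5,-0.1,0,0,0],[0,0.6,-0.1,0,0,0],[0,0.7,-0.1,0,0,0.02],[0,0.8,-0.1,0,0,0.04],[-0.03,0.88,-0.1,0,0,0.06],[-0.08,0.95,-0.1,0,0,0.06],[-0.15,1,-0.1,0,0,0.06],[-0.2,1,-0.1,0,0,0.06]]]' 0.5
python3 - <<'E'
from h import *
print(rel([613,252,320]))
E
```

```text
t: 15.98
ee_pos: [544.1, 99.8, 324.3]
tool_rot: [0.031, 1.0, 0.0, -0.0]
contact_force: [-0.1, -0.6, 0.3]
finger_gap: 64.2
grip_force: 0.0
[-0.1482  0.3906  0.0107  0.      0.      0.    ]
```

```bash
python3 -m creep '[[[-0.04,0.1,0,0,0,0],[-0.08,0.2,0,0,0,0],[-0.12,0.3,0,0,0,0],[-0.148,0.39,0,0,0,0],[-0.148,0.39,0,0,0,0],[-0.148,0.39,0,0,0,0]]]' && python3 pad.py 613 254 pics/p2.png
```

```text
t: 16.48
ee_pos: [612.7, 249.9, 322.1]
tool_rot: [0.032, 0.999, -0.001, -0.002]
contact_force: [-0.2, -0.4, -0.2]
finger_gap: 64.0
grip_force: 0.0
top 661 z 64.63080627182076 ((616.5357055664062, 258.0204162597656), (5.1326141357421875, 109.76057434082031), 86.88063049316406) bounds [[562.52 252.96  61.72]
 [669.96 263.15  64.9 ]]
all 2235 z 64.63080627182076 ((616.0183715820312, 249.85775756835938), (21.490022659301758, 109.90542602539062), 86.88063049316406) bounds [[563.08 237.92  33.55]
 [667.19 262.55  64.63]]
tcp [612.66 249.89 322.15] heading 176.33487642905448
```

```bash
python3 -m creep '[[[-0.008,0,0.05,0,0,-0.003],[-0.008,0,0.15,0,0,-0.003],[-0.008,0,0.25,0,0,-0.003],[-0.008,0,0.35,0,0,-0.003],[-0.008,0,0.45,0,0,-0.003],[-0.008,0,0.52,0,0,-0.003],[-0.008,0,0.54,0,0,-0.003],[-0.008,0,0.54,0,0,-0.003],[-0.008,0,0.54,0,0,-0.003]]]' && python3 -m creep '[[[0,0,0,0,0,0],[0,0,0,0,0,0],[0,0,0,0,0,0],[0,0,0,0,0,0],[0,0,0,0,0,0],[0,0,0,0,0,0],[0,0,0,0,0,0],[0,0,0,0,0,0],[0,0,0,0,0,0]]]' -1 60
```

```text
t: 17.28
ee_pos: [616.4, 247.4, 110.5]
tool_rot: [0.028, 1.0, 0.0, 0.001]
contact_force: [-0.3, -0.2, 1.0]
finger_gap: 63.5
grip_force: 0.0
t: 18.03
ee_pos: [616.7, 248.7, 111.2]
tool_rot: [0.028, 1.0, 0.001, 0.001]
contact_force: [-2.0, 1.2, 6.4]
finger_gap: 20.8
grip_force: 59.5
```

```bash
python3 -m creep '[[[0,0,-0.04,0,0,0],[0.02,0,-0.12,0,0,0],[0.06,-0.02,-0.2,0,0,0],[0.12,-0.06,-0.27,0,0,0],[0.18,-0.12,-0.32,0,0,0],[0.23,-0.19,-0.35,0,0,0],[0.23,-0.28,-0.35,0,0,-0.02],[0.23,-0.38,-0.35,0,0,-0.04],[0.23,-0.47,-0.35,0,0,-0.055],[0.23,-0.56,-0.35,0,0,-0.055],[0.23,-0.64,-0.35,0,0,-0.055],[0.23,-0.7,-0.35,0,0,-0.055]]]'
python3 - <<'E'
from h import *
s=robot.state();print(np.degrees(np.arctan2(*R.from_quat(s["tool_rot"]).as_matrix()[[1,0],0])),s["finger_gap"],rel([499.7,-206.4,165]))
E
```

```text
t: 19.03
ee_pos: [506.8, -28.9, 249.1]
tool_rot: [-0.058, 0.998, 0.0, -0.0]
contact_force: [1.1, 0.7, -3.2]
finger_gap: 20.8
grip_force: 58.7
-173.38947091651113 20.773157639430572 [ 0.0686 -0.4388  0.2101  0.      0.      0.    ]
```

```bash
python3 -m creep '[[[0.02,-0.1,0,0,0,-0.001],[0.04,-0.2,0,0,0,-0.001],[0.06,-0.3,0,0,0,-0.001],[0.069,-0.39,0,0,0,-0.001],[0.069,-0.437,0.04,0,0,-0.001],[0.069,-0.437,0.12,0,0,-0.001],[0.069,-0.437,0.19,0,0,-0.001],[0.069,-0.437,0.21,0,0,-0.001],[0.069,-0.437,0.21,0,0,-0.001]]]'
python3 - <<'E'
from h import *
np.set_printoptions(precision=2,suppress=True)
s=robot.state()
c=cam("wrist");im,d=robot.read_camera("wrist");np.savez("wrist0.npz",im=im,d=d,K=c[0],p=c[1],M=c[2]);save("pics/i3.png",im)
P=cloud("wrist",d,c);ex=np.array([.993,.118]);ey=np.array([-.118,.993]); o=np.array([496,-190.8])
X=(P[...,:2]-o)@ex; Y=(P[...,:2]-o)@ey; Z=P[...,2]
kk=(Z<26)&(Z>8)&(abs(X)<75)&(abs(Y+16)<22)&(d>0);print(kk.sum(),np.percentile(X[kk],[1,99]),np.percentile(Y[kk],[2,98]))
q=(Z>85)&(Z<128)&(abs(X)<70)&(abs(Y+16)<40)&(d>0);print(np.percentile(X[q],[.5,99]),np.percentile(Z[q],99))
t=np.array(s["ee_pos"])[:2]-o;print("tool XY",t@ex,t@ey,s["ee_pos"][2],"hd",np.degrees(np.arctan2(*R.from_quat(s["tool_rot"]).as_matrix()[[1,0],0])))
E
```

```text
t: 19.78
ee_pos: [499.2, -203.4, 162.8]
tool_rot: [-0.059, 0.998, 0.0, -0.003]
contact_force: [-0.2, -0.0, -3.9]
finger_gap: 20.7
grip_force: 59.0
729 [-54.85 -41.5 ] [-29.14  -4.72]
[-54.97  35.33] 127.34378319645529
tool XY 1.6589604075284237 -12.841006280866544 162.82564741062365 hd -173.19922629392823
```

```bash
python3 -m creep '[[[-0.003,-0.007,0,0,0,0],[-0.003,-0.007,0.015,0,0,0],[-0.003,-0.007,0.03,0,0,0],[-0.003,-0.007,0.04,0,0,0],[-0.003,-0.007,0.05,0,0,0],[-0.003,-0.007,0.06,0,0,0],[-0.003,-0.007,0.07,0,0,0],[-0.003,-0.007,0.08,0,0,0],[-0.003,-0.007,0.086,0,0,0],[-0.003,-0.007,0.086,0,0,0]]]'
```

```text
t: 20.67
ee_pos: [502.3, -206.0, 130.0]
tool_rot: [-0.06, 0.998, 0.0, -0.001]
contact_force: [-0.1, 0.0, -3.1]
finger_gap: 20.6
grip_force: 59.1
```

```bash
python3 -m creep '[[[0,0,0.004,0,0,0],[0,0,0.007,0,0,0],[0,0,0.007,0,0,0]]]' && python3 -m creep '[[[0,0,0,0,0,0],[0,0,0,0,0,0],[0,0,0,0,0,0],[0,0,0,0,0,0],[0,0,0,0,0,0],[0,0,-0.05,0,0,0],[0,0,-0.15,0,0,0],[0,0,-0.25,0,0,0],[0,0,-0.35,0,0,0],[0,0,-0.4,0,0,0],[0,0,-0.4,0,0,0]]]' -0.1
python3 - <<'E'
from h import *
np.set_printoptions(precision=1,suppress=True)
c=cam("wrist");im,d=robot.read_camera("wrist");np.savez("wrist0.npz",im=im,d=d,K=c[0],p=c[1],M=c[2]);save("pics/i4.png",im)
P=cloud("wrist",d,c);ex=np.array([.993,.118]);ey=np.array([-.118,.993]); o=np.array([496,-190.8])
X=(P[...,:2]-o)@ex; Y=(P[...,:2]-o)@ey; Z=P[...,2]
for y0 in (-16,-120):
    q=(Z>60)&(Z<100)&(abs(X)<75)&(abs(Y-y0)<30)&(d>0)
    print(q.sum(),np.percentile(X[q],[1,99]),np.percentile(Y[q],[1,99]),np.percentile(Z[q],[1,99]))
for n in ["side","scene"]:
    c=cam(n);im,d=robot.read_camera(n);P=cloud(n,d,c)
    for l in ["stand","pot","brush"]:
        for o_ in robot.trace(n,l)[:2]:
            m=o_["pixels"]&(d>0);q=P[m];q=q[q[:,2]>3]
            print(n,l,o_["confidence"],np.percentile(q,2,0),np.percentile(q,98,0))
E
```

```text
t: 20.92
ee_pos: [502.5, -206.1, 127.8]
tool_rot: [-0.06, 0.998, 0.0, -0.0]
contact_force: [0.1, 0.6, -3.5]
finger_gap: 20.9
grip_force: 59.1
t: 21.83
ee_pos: [504.7, -206.6, 294.0]
tool_rot: [-0.06, 0.998, -0.001, 0.005]
contact_force: [-0.0, -0.4, 0.4]
finger_gap: 38.2
grip_force: 0.0
2924 [-49.2  53.5] [-27.4  -5.8] [71.9 80.6]
3509 [-51.  54.] [-132.9 -110.8] [61.  80.5]
side stand 0.36 [327.7 181.8   4.3] [356.3 211.1  41. ]
side pot 0.67 [ 457.1 -320.8   34.1] [ 561.7 -290.4   80.4]
side brush 0.78 [422.3 400.4  38. ] [440.5 416.2 141.1]
side brush 0.46 [530.6 344.    3.3] [614.7 429.1  60.6]
scene stand 0.59 [399.3 355.8   5.5] [478.  446.5  44.5]
scene pot 0.45 [394.  356.5   5.6] [477.8 446.8  45.5]
scene brush 0.49 [423.4 390.8  43.8] [443.2 407.4 141.7]
```

```bash
python3 -m creep '[[[0,0.1,-0.05,0,0,0],[0,0.2,-0.08,0,0,0],[0,0.3,-0.08,0,0,0],[0,0.4,-0.08,0,0,0],[0,0.5,-0.08,0,0,0],[0,0.6,-0.08,0,0,0],[0,0.7,-0.08,0,0,0],[0,0.8,-0.08,0,0,0],[0,0.9,-0.08,0,0,0],[0,1,-0.08,0,0,0]]]' 0.1 && python3 -m creep '[[[0,0.1,0,0,0,0],[0,0.2,0,0,0,0],[0,0.3,0,0,0,0],[0,0.4,0,0,0,0],[0,0.5,0,0,0,0],[0,0.53,0,0,0,0],[0,0.53,0,0,0,0],[0,0.53,0,0,0,0]]]'
python3 - <<'E'
from h import *
np.set_printoptions(precision=1,suppress=True)
s=robot.state();c=cam("wrist");im,d=robot.read_camera("wrist");np.savez("wrist0.npz",im=im,d=d,K=c[0],p=c[1],M=c[2]);save("pics/b1.png",im)
P=cloud("wrist",d,c)
g=(d>0)&(np.linalg.norm(P[...,:2]-[432,404],axis=-1)<30)
for a,b in ((55,75),(75,95),(95,115),(115,135),(135,150)):
    k=g&(P[...,2]>a)&(P[...,2]<b); 
    if k.sum()>10:print(a,b,k.sum(),P[k].mean(0),P[k].min(0),P[k].max(0))
k=g&(P[...,2]>35)&(P[...,2]<45);print("stand top",np.median(P[k][:,2]))
print(s["ee_pos"],c[1])
for o in robot.trace("wrist","pot")[:2]: q=P[o["pixels"]&(d>0)];q=q[q[:,2]>50];print("pot",o["confidence"],q.min(0),q.max(0)) if len(q) else 0
E
```

```text
t: 23.12
ee_pos: [454.1, 193.0, 319.8]
tool_rot: [-0.06, 0.998, -0.0, -0.0]
contact_force: [1.2, -0.6, -0.3]
finger_gap: 47.1
grip_force: 0.0
t: 23.78
ee_pos: [429.3, 402.1, 318.8]
tool_rot: [-0.06, 0.998, -0.001, -0.001]
contact_force: [-0.3, -1.1, 0.5]
finger_gap: 47.2
grip_force: 0.0
55 75 68 [426.4 401.   65.2] [424.5 393.3  55. ] [435.3 410.3  74.7]
75 95 83 [426.5 401.2  85.2] [424.3 393.4  75. ] [433.9 411.   94.9]
95 115 97 [426.4 401.4 105.6] [424.4 393.4  95.3] [434.5 410.8 115. ]
115 135 119 [426.2 401.2 125.4] [424.3 393.4 115. ] [434.9 410.9 134.5]
135 150 411 [432.4 402.2 138.8] [424.3 393.5 135.1] [441.5 410.9 141. ]
stand top 39.42765567378052
[429.3 402.1 318.8] [363.5 392.9 388.1]
pot 0.66 [443.7 350.3  50. ] [619.9 426.9 256.6]
```

View pics/b1.png

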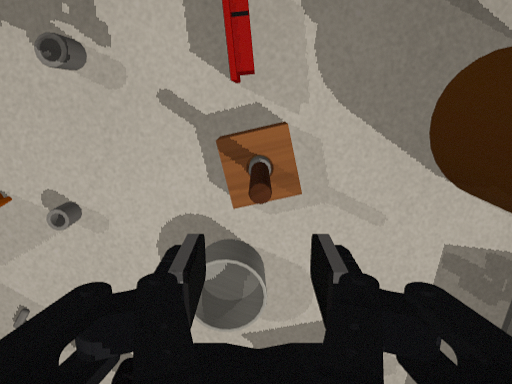

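The brush is upright at (260,180), its axis about (433,402), with the pot mouth at (232,285). Grasping the brush.

```bash
python3 -m creep '[[[-0.009,-0.001,0.05,0,0,0],[-0.009,-0.001,0.13,0,0,0],[-0.009,-0.001,0.22,0,0,0],[-0.009,-0.001,0.3,0,0,0],[-0.009,-0.001,0.37,0,0,0],[-0.009,-0.001,0.415,0,0,0],[-0.009,-0.001,0.415,0,0,0],[-0.009,-0.001,0.415,0,0,0]]]' && python3 -m creep '[[[0,0,0,0,0,0],[0,0,0,0,0,0],[0,0,0,0,0,0],[0,0,0,0,0,0],[0,0,0,0,0,0],[0,0,0,0,0,0],[0,0,0,0,0,0]]]' -1 30
```

```text
t: 24.55
ee_pos: [433.7, 400.5, 153.9]
tool_rot: [-0.059, 0.998, -0.001, -0.0]
contact_force: [1.2, 0.1, 0.4]
finger_gap: 47.2
grip_force: 0.0
t: 25.13
ee_pos: [433.9, 402.3, 155.9]
tool_rot: [-0.06, 0.998, 0.001, 0.001]
contact_force: [-0.1, -0.3, 6.6]
finger_gap: 17.4
grip_force: 29.7
```

```bash
python3 -m creep '[[[0,0,-0.03,0,0,0],[0,0,-0.1,0,0,0],[0,0,-0.18,0,0,0],[0,0,-0.26,0,0,0],[0,0,-0.3,0,0,0],[0,0,-0.3,0,0,0]]]'
python3 - <<'E'
from h import *
np.set_printoptions(precision=1,suppress=True)
for n in ["wrist","side","scene"]:
    c=cam(n);im,d=robot.read_camera(n);P=cloud(n,d,c)
    k=(d>0)&(abs(P[...,2]-59)<4)&(abs(P[...,0]-575)<80)&(abs(P[...,1]-385)<80)
    q=P[k]; q=q[q[:,2]>56]
    if len(q)>10:
        (cx,cy),r=cv2.minEnclosingCircle(q[:,:2].astype(np.float32)); print(n,len(q),cx,cy,r,q.max(0),q.min(0))
    b=(d>0)&(np.linalg.norm(P[...,:2]-[433,402],axis=-1)<35)&(P[...,2]>60)&(P[...,2]<180)
    if n!="wrist" : q=P[b]; print("brush",np.percentile(q,[1,50,99],axis=0))
s=robot.state();print(s["ee_pos"],rel([573,386,s["ee_pos"][2]]))
E
```

```text
t: 25.63
ee_pos: [434.4, 403.0, 279.4]
tool_rot: [-0.06, 0.998, 0.003, 0.003]
contact_force: [0.9, 1.1, 0.4]
finger_gap: 17.0
grip_force: 29.5
side 157 574.6472778320312 385.8106384277344 46.733665466308594 [618.5 430.9  62.8] [528.7 339.6  56. ]
brush [[420.4 397.8 129.9]
 [427.2 412.  161.3]
 [442.1 417.4 178.8]]
scene 63 574.8098754882812 381.07086181640625 48.05118942260742 [620.5 425.3  62. ] [531.  337.4  56.1]
brush [[423.3 384.2 125.9]
 [435.2 396.7 155.9]
 [444.3 407.9 178.1]]
[432.9 401.4 273.8] [-0.3 -0.1 -0.   0.   0.   0. ]
```

```bash
python3 -m creep '[[[-0.09,-0.023,0,0,0,0],[-0.18,-0.046,0,0,0,0],[-0.27,-0.069,0,0,0,0],[-0.345,-0.087,0,0,0,0],[-0.345,-0.087,0,0,0,0],[-0.345,-0.087,0,0,0,0]]]'
python3 - <<'E'
from h import *
np.set_printoptions(precision=1,suppress=True)
for n in ["side","scene"]:
    c=cam(n);im,d=robot.read_camera(n);P=cloud(n,d,c)
    q=P[(d>0)&(abs(P[...,2]-59)<3)&(abs(P[...,0]-575)<80)&(abs(P[...,1]-385)<80)]
    print(n,len(q),q.max(0),q.min(0))
    b=(d>0)&(np.linalg.norm(P[...,:2]-[574,384],axis=-1)<30)&(P[...,2]>75)&(P[...,2]<170)
    q=P[b]; print("brush",np.percentile(q,[1,50,99],axis=0))
print(robot.state()["ee_pos"])
E
```

```text
t: 26.28
ee_pos: [575.4, 382.3, 270.9]
tool_rot: [-0.058, 0.998, -0.001, -0.002]
contact_force: [-0.2, -0.1, -1.6]
finger_gap: 17.3
grip_force: 29.5
side 150 [618.4 432.1  62. ] [528.7 340.2  56. ]
brush [[561.7 378.1 124.7]
 [568.  391.1 152.1]
 [581.5 396.  169. ]]
scene 49 [619.6 428.3  62. ] [531.6 335.7  56.1]
brush [[561.2 366.2 121.8]
 [575.7 374.8 149.4]
 [585.7 389.9 168.1]]
[573.9 383.1 272.3]
```

Centred over the pot; tip at about z 124. Dipping 86 mm, to about 22 mm below the rim, then back up.

```bash
python3 -m creep '[[[0,0,0.07,0,0,0],[0,0,0.14,0,0,0],[0,0,0.19,0,0,0],[0,0,0.215,0,0,0],[0,0,0.215,0,0,0],[0,0,0.215,0,0,0],[0,0,0.215,0,0,0],[0,0,0.215,0,0,0]]]'
python3 - <<'E'
from h import *
np.set_printoptions(precision=1,suppress=True)
print(robot.state()["ee_pos"])
c=cam("side");im,d=robot.read_camera("side");save("pics/d1.png",cv2.resize(im[200:320,120:280],(800,600)))
E
```

```text
t: 27.05
ee_pos: [574.9, 384.2, 189.8]
tool_rot: [-0.06, 0.998, 0.001, 0.001]
contact_force: [0.1, 0.3, -0.1]
finger_gap: 17.1
grip_force: 29.5
[574.9 384.2 189.8]
```

View pics/d1.png

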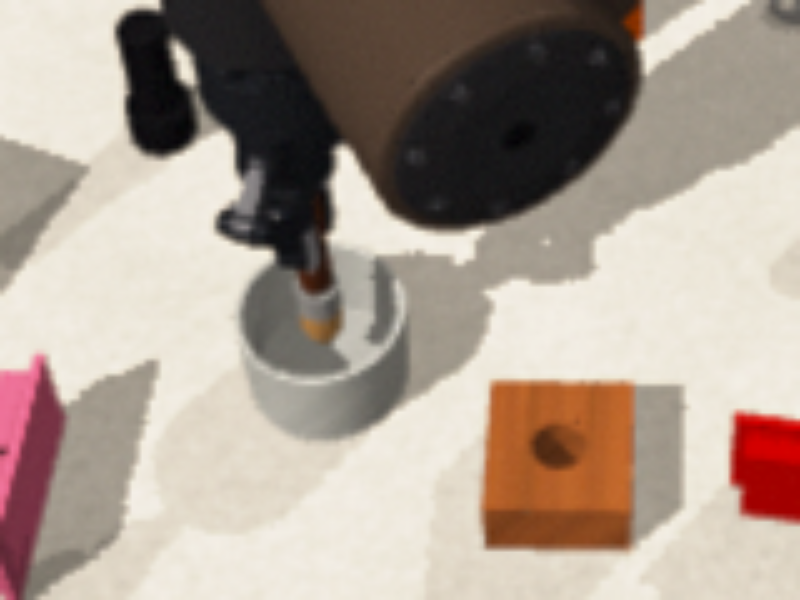

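The brush tip (320,335) is centred inside the pot, about 17 mm below the rim. Going a little deeper, then up and back towards the case.

```bash
python3 -m creep '[[[0,0,0.02,0,0,0],[0,0,0.02,0,0,0],[0,0,0.02,0,0,0],[0,0,0.02,0,0,0],[0,0,-0.06,0,0,0],[0,0,-0.15,0,0,0],[0,0,-0.24,0,0,0],[0.05,-0.05,-0.28,0,0,0],[0.12,-0.12,-0.28,0,0,0],[0.19,-0.19,-0.28,0,0,0],[0.25,-0.26,-0.28,0,0,0],[0.28,-0.3,-0.28,0,0,0]]]'
python3 - <<'E'
from h import *
print(rel([486.3,-92.1,250]))
E
```

```text
t: 28.1
ee_pos: [475.2, 248.2, 300.5]
tool_rot: [-0.059, 0.998, 0.0, -0.0]
contact_force: [-0.5, -0.4, -1.2]
finger_gap: 17.3
grip_force: 29.5
[ 0.0735 -0.848   0.1257  0.      0.      0.    ]
```

```bash
python3 -m creep '[[[0.01,-0.1,0,0,0,0],[0.02,-0.2,0,0,0,0],[0.03,-0.3,0,0,0,0],[0.04,-0.4,0,0,0,0],[0.05,-0.5,0,0,0,0],[0.06,-0.6,0,0,0,0],[0.07,-0.7,0,0,0,0],[0.073,-0.79,0,0,0,0],[0.073,-0.845,0.05,0,0,0],[0.073,-0.848,0.13,0,0,0],[0.073,-0.848,0.2,0,0,0],[0.073,-0.848,0.2,0,0,0]]]' && python3 -m creep '[[[0,0,0,0,0,0],[0,0,0,0,0,0],[0,0,0,0,0,0]]]'
python3 - <<'E'
from h import *
np.set_printoptions(precision=1,suppress=True)
S=np.mean([robot.state()["ee_pos"]],0)
c=cam("wrist");im,d=robot.read_camera("wrist");np.savez("wrist0.npz",im=im,d=d,K=c[0],p=c[1],M=c[2]);save("pics/e1.png",im)
P=cloud("wrist",d,c);ex=np.array([.993,.118]);ey=np.array([-.118,.993]); o=np.array([496,-190.8])
X=(P[...,:2]-o)@ex; Y=(P[...,:2]-o)@ey; Z=P[...,2]
kk=(Z<30)&(Z>0)&(np.hypot(X-2,Y-99)<22)&(d>0)
if kk.sum():print("bore",kk.sum(),X[kk].min(),X[kk].max(),Y[kk].min(),Y[kk].max())
t=S[:2]-o;print("tool XY",t@ex,t@ey,S[2])
for z0 in range(60,150,15):
    q=(abs(Z-z0)<7)&(np.hypot(X-2,Y-99)<20)&(d>0)
    if q.sum()>10: print(z0,q.sum(),X[q].min(),np.percentile(Y[q],[1,99]))
E
```

```text
t: 29.1
ee_pos: [486.0, -90.2, 215.3]
tool_rot: [-0.058, 0.998, 0.0, -0.004]
contact_force: [-1.4, 0.5, -1.7]
finger_gap: 17.0
grip_force: 29.6
t: 29.35
ee_pos: [490.2, -88.8, 222.0]
tool_rot: [-0.06, 0.998, -0.0, 0.002]
contact_force: [1.4, -0.9, -0.7]
finger_gap: 17.0
grip_force: 29.6
bore 709 -5.285039552158149 15.020817155567746 85.61011750177803 112.62306323783517
tool XY 6.2442466801360474 101.9514346249474 221.95826027183188
90 154 -5.471460452890226 [ 91.  110.8]
105 243 -5.948611863069268 [ 90.  111.3]
120 561 -5.934659049295703 [ 89.6 111.4]
135 341 -3.824461020612177 [ 92.2 109.1]
```

View pics/e1.png

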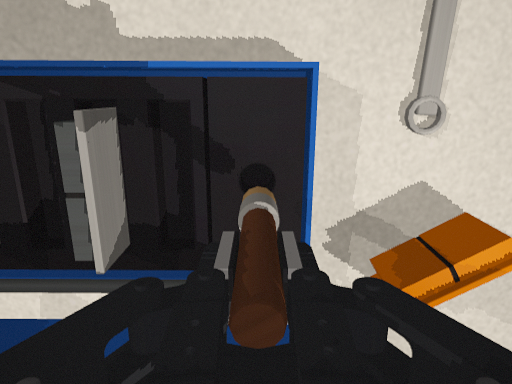

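The brush tip (258,190) hangs almost over the bore (257,178): Y is about 1.4 mm too far and X about 3 mm. Correcting, going a bit lower and re-measuring.

```bash
python3 -m creep '[[[0.008,-0.0035,0.02,0,0,0],[0.008,-0.0035,0.03,0,0,0],[0.008,-0.0035,0.03,0,0,0],[0.008,-0.0035,0.03,0,0,0],[0.008,-0.0035,0.03,0,0,0]]]'
python3 - <<'E'
from h import *
np.set_printoptions(precision=1,suppress=True)
S=robot.state()["ee_pos"]
c=cam("wrist");im,d=robot.read_camera("wrist")
P=cloud("wrist",d,c);ex=np.array([.993,.118]);ey=np.array([-.118,.993]); o=np.array([496,-190.8])
X=(P[...,:2]-o)@ex; Y=(P[...,:2]-o)@ey; Z=P[...,2]
kk=(Z<30)&(Z>0)&(np.hypot(X-2,Y-99)<22)&(d>0)
if kk.sum():print("bore",kk.sum(),X[kk].min(),X[kk].max(),Y[kk].min(),Y[kk].max())
t=np.array(S)[:2]-o;print("tool XY",t@ex,t@ey,S[2])
for z0 in range(60,135,10):
    q=(abs(Z-z0)<5)&(np.hypot(X-2,Y-99)<20)&(d>0)
    if q.sum()>10: print(z0,q.sum(),X[q].min(),np.percentile(Y[q],[1,99]))
E
```

```text
t: 29.82
ee_pos: [486.0, -91.0, 208.0]
tool_rot: [-0.06, 0.998, -0.0, -0.0]
contact_force: [-0.5, -0.5, 0.6]
finger_gap: 17.0
grip_force: 29.6
bore 454 -4.8039569688152035 10.658757363922271 85.61975591358043 112.60797430994648
tool XY 1.859101512700195 100.25784035401553 207.96166457509398
70 98 -10.307847520241653 [ 89.5 109.4]
80 109 -10.487171725811798 [ 88.8 108.8]
90 167 -10.672421445825249 [ 88.3 109.4]
100 493 -10.678510413657596 [ 88.  109.8]
110 200 -8.287384199089862 [ 90.8 107.6]
120 236 -8.51380330260629 [ 90.7 107.6]
130 278 -8.459878394089658 [ 90.5 107.1]
```

```bash
python3 -m creep '[[[-0.0035,0,0.01,0,0,0],[-0.0035,0,0.03,0,0,0],[-0.0035,0,0.05,0,0,0],[-0.0035,0,0.065,0,0,0],[-0.0035,0,0.08,0,0,0],[-0.0035,0,0.095,0,0,0],[-0.0035,0,0.11,0,0,0],[-0.0035,0,0.12,0,0,0],[-0.0035,0,0.127,0,0,0],[-0.0035,0,0.127,0,0,0],[-0.0035,0,0.127,0,0,0]]]'
```

```text
t: 30.78
ee_pos: [487.4, -90.9, 157.1]
tool_rot: [-0.06, 0.998, -0.0, -0.0]
contact_force: [0.2, -0.4, -0.4]
finger_gap: 17.2
grip_force: 29.6
```

Inserted freely; a touch more, then release and retreat straight up.

```bash
python3 -m creep '[[[0,0,0.004,0,0,0],[0,0,0.005,0,0,0],[0,0,0.005,0,0,0]]]' && python3 -m creep '[[[0,0,0,0,0,0],[0,0,0,0,0,0],[0,0,0,0,0,0],[0,0,0,0,0,0],[0,0,0,0,0,0],[0,0,-0.05,0,0,0],[0,0,-0.15,0,0,0],[0,0,-0.25,0,0,0],[0,0,-0.35,0,0,0],[0,0,-0.4,0,0,0],[0,0,-0.4,0,0,0],[0,0,-0.4,0,0,0]]]' -0.1
python3 - <<'E'
from h import *
np.set_printoptions(precision=1,suppress=True)
c=cam("wrist");im,d=robot.read_camera("wrist");a=im
P=cloud("wrist",d,c);ex=np.array([.993,.118]);ey=np.array([-.118,.993]); o=np.array([496,-190.8])
X=(P[...,:2]-o)@ex; Y=(P[...,:2]-o)@ey; Z=P[...,2]
for z0 in (60,80,100,120,138):
    q=(abs(Z-z0)<8)&(np.hypot(X-2,Y-99)<25)&(d>0)
    if q.sum()>10: print(z0,q.sum(),X[q].min(),np.percentile(Y[q],[1,99]),Z[q].max())
im,d=robot.read_camera("side")
cv2.imwrite("pics/f1.png",np.hstack([cv2.resize(a,(400,300)),cv2.resize(im[40:310,110:470],(400,300))])[...,::-1])
E
```

```text
t: 31.03
ee_pos: [487.9, -90.8, 155.8]
tool_rot: [-0.06, 0.998, -0.0, 0.001]
contact_force: [-0.6, 0.1, 4.4]
finger_gap: 17.3
grip_force: 30.2
t: 32.03
ee_pos: [487.7, -90.8, 316.4]
tool_rot: [-0.06, 0.998, 0.0, 0.002]
contact_force: [-0.6, -0.0, -1.1]
finger_gap: 38.4
grip_force: 0.0
60 49 -5.882943275331161 [ 90.9 107.7] 67.52269818110767
80 58 -5.950444956093705 [ 90.9 107.3] 87.84020775617824
100 72 -6.031728162650728 [ 90.7 107.6] 107.75068402679403
120 97 -5.9417645309592935 [ 90.9 107.2] 127.9613510394135
138 461 -5.995310508079969 [ 90.8 107.3] 141.2552573075863
```

View pics/f1.png

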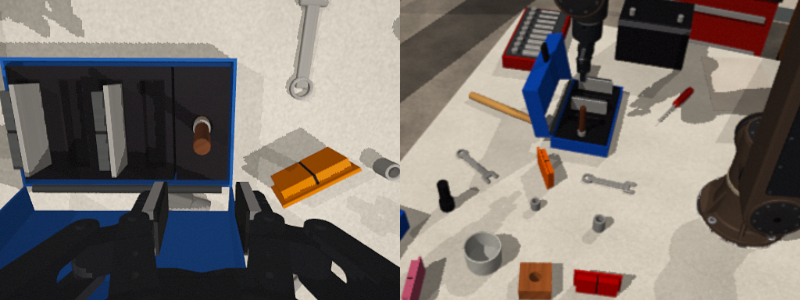

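The brush stands upright and home in the bore (top at z 140, wrist view (203,135)). Both pads are in slots at (20,130) and (105,130). The lid leans back, the pot is upright, and the gripper is clear of everything.

```bash
python3 -c "
from workcell import robot
print(robot.close_job())"
```

```text
the job is handed in; nothing more can be done
None
```

The job is handed in after about 32 s of robot time; no verdict was returned. By my last measurements, the lid stood at about 102°, both pads were home in slots 0 and 2, the brush had been dipped at least 17 mm below the rim and was home in the bore, the pot was upright, the gripper was clear, and the other tools had not been touched.

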